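# Switch the vacuum manifold over and open its stopcock half way

### The arm

A 7-joint arm with a two-finger parallel gripper is mounted at the origin on a cart in front of the work surface, level with it; the furniture and walls round the work are solid. World frame = base frame: x ahead of the robot, y to its left, z up, the work surface at z = 0. Lengths are in m, angles in rad, forces in N, time in s.
With the tool pointing down it reaches from about 0.425 to 0.875 m from the base axis. Payload 4.7 kg.
Tool frame: the origin (TCP) lies on the front face of the gripper's body, between the roots of the fingers; the fingertips stand 70 mm ahead of it and the grasp point (between the pads) lies 51 mm ahead of it; z points along the fingers, y is the line along which they close (so a half turn about z gives the same grasp; the last joint's range is limited). The gripper opens to 87 mm and grips with 3 to 60 N. Pads are 19 mm wide; open, the fingers measure 117 mm over their backs; the gripper's body (75 mm by 190 mm) begins 51 mm behind the grasp point.
Start: joints at [-1.142, 0.321, -0.07, 1.45, 0.023, 1.371, -0.057], TCP at [0.262, 0.595, 0.292] pointing down, gripper open.
Joint ranges: [-2.86, 2.86], [-0.3, 2.09], [-1.38, 1.24], [0.06, 2.45], [-1.56, 4.7], [0.09, 2.05], [-2.69, 2.69]. Speed limits (rad/s): [2.57, 2.57, 3.14, 3.14, 3.14, 3.14, 3.14].

### API

Orientations are given as a unit quaternion [x, y, z, w].
In Python, from rig import env, read_camera gives the robot as it stands.
- The arm moves only by the tool play_rows, never from a script. Its arguments are lists of equal length, an entry for each row: "linear": the shift along the tool's x, y, z in units of 500 mm (1.0 is 500 mm), a list of three; "twist": the turn, a rotation vector about the tool's x, y, z in units of 30 degrees (1.0 is 30 degrees), a list of three; "grip": the opening, from -1 (shut) to 1 (fully open). A call has 1 to 12 rows; each row is the pose to reach, as a shift and turn from the pose commanded when the call began, along the tool's axes at that moment; what a row does not reach only later rows make up. A row lasts 1/8 s, in which the tool goes at most 62.5 mm and 10.7 degrees, less where a joint would pass 70% of its speed; a pose out of reach is approached as far as the arm can. A call with a number of a shift or a turn outside -1 to 1 is refused whole. A call with a gripper value outside its range is refused whole. The fingers move at their own pace and stop on an object; the grip force is fixed at half the most. Time passes only in rows, so rows that repeat a pose let the fingers close. It gives the time, the measured TCP pose, the force, the opening and the grip force at its end, in the units of the state.
- env.get_state(): the state, without advancing time (a new reading comes with each control period).
- read_camera(name): name is "side" or "top" or "wrist"; returns a dict with "color" (420x560x3 uint8, red, green, blue), "z_map" (420x560 float32, m along the optical axis (not along the pixel's ray), 0 where there is no reading), "intrinsics" (3x3 intrinsics, pixels), "rvec" (rotation vector, rad) and "tvec" (3), from world to camera coordinates, as OpenCV has them. Camera axes: x right, y down, z forward; pixel columns grow to the right and rows downward; lengths in m; the calibration is good to about 2 mm. A picture is of the moment at which its call begins.
- env.job_done(): hands the job in; it is judged then, once.
The state is a dict: "time": time; "qpos": joint angles; "dq": joint speeds; "effort": joint torques, N m; "ee_pos": TCP position; "tcp_rot": TCP orientation; "wrist_force": force on the tool from outside, world axes, zero at the start; "torque": the same for the moment, N m; "gripper_width": finger opening in m; "grasp_force": force on a finger pad.
Only numpy, scipy, OpenCV 4.12 (cv2) and the standard library are available. Lean on these libraries where they do the work, as an engineer would, in place of code of your own. Each camera call takes 0.05 s, during which the arm holds its last target. There are 200 camera calls.

### The job

The ball-handled selector lever of the vacuum manifold has been left riding between notches: lift it over the others and throw it into the notch marked by the raised cross on the cap, feeling for the hidden notch near that mark until the lever drops fully home. Only then open the stopcock half way, its handle at 45 degrees in line with the middle tick, and let go of everything. Leave the loose bottles and the dish where they are.

Things in the scene. Friction and masses are not known exactly. Their poses are not given: they have to be found in the camera images.
- manifold: vacuum manifold, fixed: aluminium base plate 240 x 400 x 12 mm (x from -100 to 140, y from -145 to 255 mm), on it a grey drum 190 mm across with a flat white cap (underside 77, top 82 mm up) and at its left end the stopcock. Origin on the table; -x is its front (to the robot), y to the left, z up. Axis of the drum: x 40, y 0 mm
- pivot (a point): the lever's pivot on the drum's axis, 46 mm above the table: the lever swings about the vertical here and lifts about a level cross axis here. It leaves the drum through the front slot below the cap. Lever angle 0: along the manifold's -x; positive: swung to the robot's right (-y). It starts at 0.95 to 1.15 rad, right of all notches, riding on a land
- notches (a point): middle of the notch ring under the cap, hardly visible, 85 mm from the pivot, land tops 50 mm up. Four notches 13 mm wide, 8.5 mm deep, at about 0.63, 0.21, -0.21, -0.63 rad of lever angle, steep walls: only lifting takes the lever out. The whole ring may be turned up to 0.08 rad either way against the marks on the cap. This point does not move with the ring
- ball (a point): centre of the lever's black ball, 28 mm across, on a 9 mm upright steel stem. Fully home it is 135 mm from the pivot axis and 105 mm above the table; on the lands about 116 mm up and 6 mm nearer the axis; it may be lifted to 143 mm. A spring pulls the lever down (4 N at the ball when home, about 6 N lifted). The bar below is 9 mm square
- bar_point (a point): a point on the lever's bar under the cap, 82 mm from the pivot (the radius of the marks), on the bar's centre line
- cross: mark of the wanted notch: a flat raised cross, 26 mm across, 4 mm high, on the cap 82 mm from the pivot axis; origin at the centre of its underside. The other three notches are marked with plain round discs of 12 mm, same metal; the cross may stand at any of the three notches other than the rightmost. The wanted notch is within 7 mm of it, measured along the arc
- cock (a joint): angle of the stopcock's handle, rad: 0 shut (handle across the pipe, along the manifold's x), growing counter-clockwise seen from above to 1.57 fully open (along the pipe); half open is 0.785. It starts nearly shut (0 to 0.2) and stays where it is left
- cock_grip (a point): middle of the stopcock's handle, a black bar 60 x 12 x 26 mm (its long side along the manifold's x when shut), on the vertical turning axis, 75 mm above the table, 13 mm below the bar's top; the three ticks lie on the disc under it, at its front end, at 0, 45 and 90 degrees
- bottle_right: loose white screw-cap bottle, 50 mm across, 84 mm high, right of the manifold; leave alone; origin at its underside
- bottle_left: the same kind of bottle, left of the manifold; leave alone
- small_dish: loose clear dish with lid, 60 mm across, 16 mm high, in front of the manifold; leave alone; origin at its underside

How it is judged:
By the outcome, as a careful person would: the job done as asked, in the order asked, and still so for the second after the job is handed in, with the robot touching nothing.
It also fails if it takes over 58 s, if anything falls off the work surface, if the arm or the gripper's body presses on something with over 40 N, if the wrist force passes 120 N, or if a joint passes its speed limit or range.

## Working session

There is one attempt and no reset: what is moved stays moved. The work goes in short steps, Python scripts to look and compute and a tool call to move; the robot and the scene stay as the last step left them, time stands still between calls to the robot, and variables do not carry over. Pictures are saved under pics/ and viewed, at most 10 in all, crops included, and the job is handed in when it is done.

Besides the shell and the picture viewer there is one more tool, called after "Emit:" as name(argument=value, ...), one argument or row to a line, values as JSON. play_rows: Moves the arm, as the interface text tells. Shifts and turns lie within -1 to 1; 1 stands for 500 mm of shift or 30 degrees of turn. Its arguments: {"type":"object","properties":{"linear":{"type":"array","items":{"type":"array","items":{"type":"number"}}},"twist":{"type":"array","items":{"type":"array","items":{"type":"number"}}},"grip":{"type":"array","items":{"type":"number"}}},"required":["linear","twist","grip"]}

```bash
mkdir -p pics; ls; cat > h.py <<'E'
import numpy as np, cv2, pickle
from scipy.spatial.transform import Rotation as R
from rig import env, read_camera
def grab(n):
    c=read_camera(n); pickle.dump(c,open(f'{n}.pkl','wb')); return c
def load(n): return pickle.load(open(f'{n}.pkl','rb'))
def cloud(c):
    K=c['intrinsics'];z=c['z_map'];v,u=np.indices(z.shape)
    p=np.stack([(u-K[0,2])/K[0,0]*z,(v-K[1,2])/K[1,1]*z,z],-1)
    Rm=cv2.Rodrigues(np.array(c['rvec'],float))[0]
    return (p-np.array(c['tvec']).ravel())@Rm
def proj(c,P):
    return cv2.projectPoints(np.array(P,float).reshape(-1,1,3),np.array(c['rvec'],float),np.array(c['tvec'],float),c['intrinsics'],None)[0].reshape(-1,2)
def ray(c,u,v,zw):
    K=c['intrinsics'];Rm=cv2.Rodrigues(np.array(c['rvec'],float))[0];t=np.array(c['tvec'],float).ravel()
    o=-Rm.T@t;d=Rm.T@np.array([(u-K[0,2])/K[0,0],(v-K[1,2])/K[1,1],1]);return o+d*(zw-o[2])/d[2]
def save(c,n,box=None,s=1):
    im=c['color'][...,::-1]
    if box: im=im[box[1]:box[3],box[0]:box[2]]
    cv2.imwrite(f'pics/{n}.png',cv2.resize(im,None,fx=s,fy=s,interpolation=cv2.INTER_CUBIC))
E
python3 - <<'E'
from h import *
s=env.get_state();print(s)
for n in ['top','side']:
    c=grab(n);save(c,n+'0')
    P=cloud(c);print(n,P[210,280],c['tvec'])
E
```

```text
pics
{'time': 0.0, 'qpos': array([-1.14188976,  0.32180927, -0.07006358,  1.45167559,  0.02260158,
        1.37075983, -0.05692922]), 'dq': array([-0.00066255, -0.00135916, -0.00149548, -0.00076982, -0.00011721,
       -0.00064652,  0.00142525]), 'effort': array([-6.08243022e-05, -4.91285276e+01, -4.03896226e-01, -3.12534428e+01,
       -6.40179100e-02,  4.40077053e-02,  1.73795243e-04]), 'ee_pos': array([0.26184392, 0.59447771, 0.29116982]), 'tcp_rot': array([ 2.05928443e-01,  9.78566608e-01, -9.22119377e-04, -1.40446861e-04]), 'wrist_force': array([-0.68627443, -1.0958841 , -0.32376052]), 'torque': array([ 0.01076008, -0.03007669, -0.00844693]), 'grasp_force': 0.0, 'gripper_width': 0.08716875926922693}
top [0.50652179 0.15279346 0.00696073] [0.15830862 0.51936484 0.94255703]
side [0.51196583 0.12063636 0.08232185] [-0.50431813  0.14417878  0.95873161]
```

View pics/top0.png

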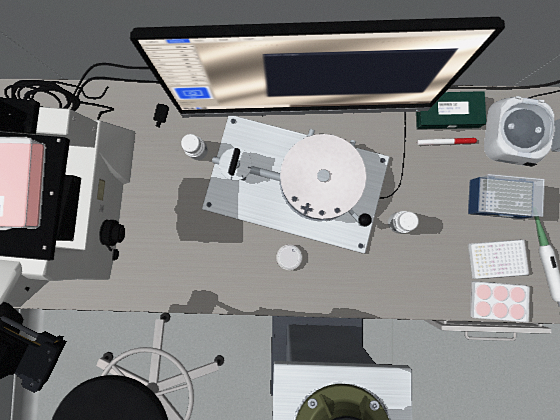

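View pics/side0.png

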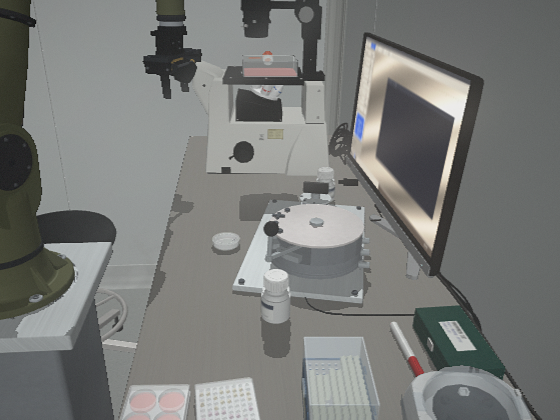

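Top view: cap around (323,176), cross near (307,209), ball (365,220), cock handle (235,161), plate corners about (233,115), (392,156), (363,255), (205,208); bottles at (193,146) and (405,222), dish (289,257). I'll enlarge it.

```bash
python3 - <<'E'
from h import *
c=load('top');save(c,'top1',(195,105,415,265),3.6)
P=cloud(c)
# cap fit: points at z 0.082
z=P[...,2]; m=(abs(z-.082)<.006); m[:, :270]=0;m[:,380:]=0;m[:125]=0;m[225:]=0
cnt,_=cv2.findContours(m.astype(np.uint8),0,1)
k=max(cnt,key=cv2.contourArea).reshape(-1,2)
q=np.array([ray(c,u,v,.082)[:2] for u,v in k]);print('z',np.median(z[m]))
(x,y),r=cv2.minEnclosingCircle(q.astype(np.float32));print('cap',x,y,r)
A=np.c_[2*q,np.ones(len(q))];s=np.linalg.lstsq(A,(q**2).sum(1),rcond=None)[0];print('lsq',s[:2],np.sqrt(s[2]+s[:2]@s[:2]))
for n,u,v,zz in [('c1',233,115,.012),('c2',392,156,.012),('c3',363,255,.012),('c4',205,208,.012),('cross',307,209,.086),('ball',365,220,.116),('cock',235,161,.088)]:
    print(n,ray(c,u,v,zz),P[v,u])
E
```

```text
z 0.0808657174401479
cap 0.5788761377334595 0.060388658195734024 0.09458761662244797
lsq [0.57899429 0.06019423] 0.0933543958465214
c1 [0.73413935 0.27151249 0.012     ] [0.70753206 0.26047286 0.09813673]
c2 [ 0.64068986 -0.11066889  0.012     ] [ 6.43273674e-01 -1.13867971e-01 -1.27342755e-04]
c3 [ 0.40509562 -0.04314348  0.012     ] [ 0.40465794 -0.04612459 -0.003324  ]
c4 [0.50702677 0.33102716 0.012     ] [0.50712866 0.33128088 0.010659  ]
cross [0.50406121 0.09340586 0.086     ] [0.50407817 0.09339318 0.0857851 ]
ball [ 0.48117562 -0.02674441  0.116     ] [ 0.48050984 -0.02435228  0.12802447]
cock [0.60680411 0.25404149 0.088     ] [0.60751195 0.25447915 0.0843396 ]
```

View pics/top1.png

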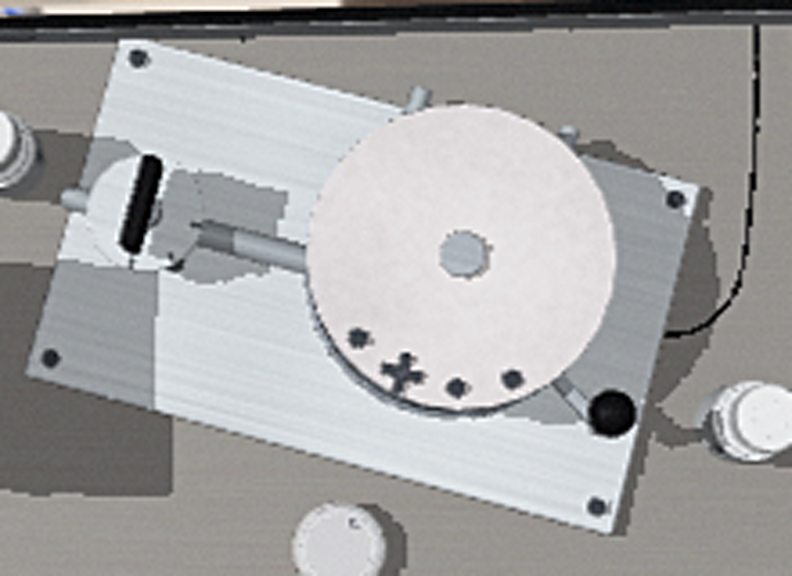

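```bash
python3 - <<'E'
from h import *
c=load('top')
f=lambda a,z:ray(c,195+(a[0]+.5)/3.6-.5,105+(a[1]+.5)/3.6-.5,z)[:2]
TL,TR,BR,BL=[f(a,.012) for a in [(118,39),(706,188),(612,535),(28,375)]]
print(TL,TR,BR,BL,[np.linalg.norm(x) for x in (TL-TR,BL-BR,TL-BL,TR-BR)])
Y=(TL-TR)+(BL-BR);yaw=np.arctan2(-Y[0],Y[1]);X=(TL-BL)+(TR-BR);print('yaw',yaw,np.arctan2(X[1],X[0]))
ctr=(TL+TR+BR+BL)/4; Rm=np.array([[np.cos(yaw),-np.sin(yaw)],[np.sin(yaw),np.cos(yaw)]])
O=ctr-Rm@[.02,.055];print('O',O,'axis',O+Rm@[.04,0])
ax=O+Rm@[.04,0]; ax2=f((465,255),.09); axc=np.array([.579,.0602]);print('hub',ax2)
for A in (ax,axc):
  for n,a,z in [('d-.63',(358,338),.086),('cross',(403,373),.086),('d',(457,387),.086),('d.63',(512,379),.086),('ball',(611,412),.116)]:
    d=Rm.T@(f(a,z)-A);print(n,f(a,z),np.linalg.norm(d),np.arctan2(-d[1],-d[0]))
h1,h2=f((150,157),.088),f((131,250),.088);print('cock',(h1+h2)/2,h1-h2,np.linalg.norm(h1-h2),np.arctan2(*(h1-h2)[::-1])-yaw,Rm.T@((h1+h2)/2-O))
P=cloud(c);
for n,(u,v) in {'br':(404,220),'bl':(192,144),'dish':(289,256)}.items(): print(n,P[v,u])
print([proj(load('side'),[*ax,.082]),proj(load('side'),[*f((611,412),.116),.116])])
# monitor lowest/nearest
m=(P[...,0]>.6)&(P[...,2]>.12)&(P[...,0]<.95)&(abs(P[...,1]-.1)<.4);q=P[m];print('mon',q[:,0].min(),np.percentile(q[:,0],[1,5,50]),q[q[:,0].argmin()])
E
```

```text
[0.73274658 0.28502099] [ 0.63855713 -0.10771294] [ 0.40924609 -0.04693085] [0.50497398 0.33711641] [np.float64(0.40387075596313127), np.float64(0.3957980952042247), np.float64(0.2336542112824109), np.float64(0.2372298723465776)]
yaw -0.23978863860560834 -0.242107481605257
O [0.53889083 0.068197  ] axis [0.57774636 0.0586971 ]
hub [0.57808076 0.05815437]
d-.63 [0.52644509 0.12201427] 0.08149161033533919 -0.6500618992830905
cross [0.50568405 0.09434095] 0.08039564215545024 -0.21955007518723418
d [0.49788759 0.06155556] 0.07990991134596111 0.20401001890653542
d.63 [0.5034694  0.02840876] 0.08021502447202432 0.6269802228193345
ball [ 0.48307228 -0.02540115] 0.12663213605185986 0.9660976394887855
d-.63 [0.52644509 0.12201427] 0.08113582362588842 -0.62639358651789
cross [0.50568405 0.09434095] 0.08087541474582553 -0.19601882345572658
d [0.49788759 0.06155556] 0.08112374113421016 0.22307806440064665
d.63 [0.5034694  0.02840876] 0.08194848811457654 0.6381860042536045
ball [ 0.48307228 -0.02540115] 0.12856782350366502 0.9683614022998188
cock [0.6064499  0.25696927] [ 0.0580237  -0.00985881] 0.05885529907287787 0.07148598550428681 [0.02079318 0.19941625]
br [ 0.48491156 -0.11781575  0.08256924]
bl [0.64463633 0.35237559 0.08202451]
dish [0.39858257 0.12931447 0.01168107]
[array([[315.33679658, 222.56048636]]), array([[271.28264567, 227.9182246 ]])]
mon 0.7047083092069109 [0.71489379 0.72063156 0.73975938] [0.70470831 0.37458004 0.12927575]
```

```bash
cat >> h.py <<'E'
AX=np.array([.5785,.0592]);YAW=-.240
def lev(a,r,z):
    w=np.pi+a+YAW; return [AX[0]+r*np.cos(w),AX[1]+r*np.sin(w),z,a+YAW+np.pi/2]
def rows(*T):
    """T: (x,y,z of grasp point, closing-axis yaw)"""
    s=env.get_state();p=s['ee_pos'];R0=R.from_quat(s['tcp_rot'])
    y=R0.as_matrix()[:,1];print('grasp',(p+R0.as_matrix()[:,2]*.051).round(4),'yaw',np.arctan2(y[1],y[0])%np.pi,'F',s['wrist_force'].round(1),'w',s['gripper_width'].round(4),'t',s['time'])
    for t in T:
        f=t[3]
        Rt=R.from_matrix(np.c_[[np.sin(f),-np.cos(f),0],[np.cos(f),np.sin(f),0],[0,0,-1]])
        d=(R0.inv()*Rt).as_rotvec()
        tp=np.array(t[:3])+[0,0,.051]
        print((R0.inv().apply(tp-p)/.5).round(4).tolist(),(d/np.radians(30)).round(3).tolist())
E
python3 - <<'E'
from h import *
rows((.45,.25,.25,1.156+.5),(*lev(.967,.129,.19)[:3],1.156+.52))
E
```

```text
Traceback (most recent call last):
  File "h.py", line 27, in rows
    y=R0.as_matrix()[:,1];print('grasp',(p+R0.as_matrix()[:,2]*.051).round(4),'yaw',np.arctan2(y[1],y[0])%np.pi,'F',s['wrist_force'].round(1),'w',s['gripper_width'].round(4),'t',s['time'])
                                                                                                                                                  ^^^^^^^^^^^^^^^^^^^^^^^^
AttributeError: 'float' object has no attribute 'round'
```

```bash
sed -i "s/np.c_\[\[np.sin(f),-np.cos(f),0\]/np.c_[[-np.sin(f),np.cos(f),0]/; s/s\['gripper_width'\].round(4)/round(float(s['gripper_width']),4)/" h.py
python3 - <<'E'
from h import *
rows((.45,.25,.25,1.156+.5),(*lev(.967,.129,.19)[:3],1.156+.52))
E
```

```text
grasp [0.2618 0.5944 0.2403] yaw 1.1560150549851986 F [-1.   0.7  0.1] w 0.0871 t 0.1
[-0.6221, -0.479, -0.0185] [-0.003, -0.001, -0.955]
[-0.9037, -0.9591, 0.1023] [-0.003, -0.001, -0.993]
```

Emit:
play_rows(
  linear=[
    [-0.622,-0.479,-0.019],
    [-0.622,-0.479,-0.019],
    [-0.622,-0.479,-0.019],
    [-0.622,-0.479,-0.019],
    [-0.622,-0.479,-0.019],
    [-0.622,-0.479,-0.019],
    [-0.9,-0.959,0.0],
    [-0.9,-0.959,0.0],
    [-0.9,-0.959,0.0],
    [-0.9,-0.959,0.0],
    [-0.9,-0.959,0.0],
    [-0.9,-0.959,0.0],
  ],
  twist=[
    [0,0,-0.3],
    [0,0,-0.6],
    [0,0,-0.95],
    [0,0,-0.95],
    [0,0,-0.95],
    [0,0,-0.95],
    [0,0,-0.99],
    [0,0,-0.99],
    [0,0,-0.99],
    [0,0,-0.99],
    [0,0,-0.99],
    [0,0,-0.99],
  ],
  grip=[1,1,1,1,1,1,1,1,1,1,1,1],
)

```text
time: 1.6
ee_pos: [0.4803, -0.0297, 0.2921]
tcp_rot: [-0.048, 0.999, -0.0, -0.0]
wrist_force: [-0.3, 0.4, -0.5]
gripper_width: 0.0871
grasp_force: 0.0
```

```bash
python3 - <<'E'
from h import *
c=grab('wrist');save(c,'w0')
rows(lev(.967,.129,.19),lev(.967,.129,.116))
a=AX;print(proj(c,[lev(.967,.129,.116)[:3],[.5057,.0943,.086],[*AX,.085]]))
E
```

```text
grasp [ 0.4803 -0.0269  0.241 ] yaw 1.6704373771657914 F [ 0.2  1.2 -0. ] w 0.0869 t 1.65
[-0.0037, 0.0003, 0.102] [0.001, -0.001, -1.198]
[-0.0038, 0.0002, 0.25] [0.001, -0.001, -1.198]
[[282.61679133 209.02961443]
 [390.82050794 232.07782092]
 [347.87696625 287.64000933]]
```

View pics/w0.png

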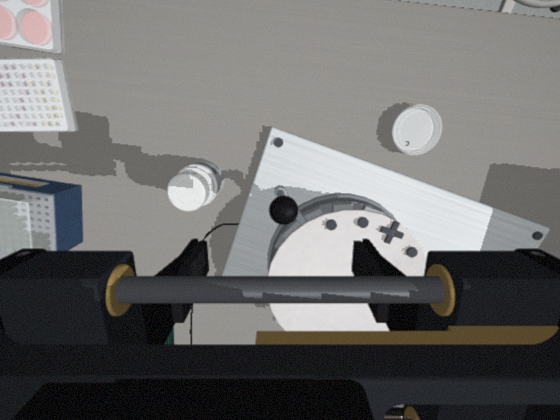

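Wrist view: ball at (284,210) and cross at (391,232), each within about 1.5 px of my predictions, so the model holds.

Emit:
play_rows(
  linear=[
    [-0.003,0,0.05],
    [-0.003,0,0.1],
    [-0.003,0,0.1],
    [-0.003,0,0.1],
  ],
  twist=[
    [0,0,-0.33],
    [0,0,-0.66],
    [0,0,-0.99],
    [0,0,-0.99],
  ],
  grip=[1,1,1,1],
)

```text
time: 2.15
ee_pos: [0.4818, -0.0235, 0.2418]
tcp_rot: [-0.306, 0.952, 0.0, -0.0]
wrist_force: [-0.9, -0.1, 0.3]
gripper_width: 0.0872
grasp_force: 0.0
```

```bash
python3 - <<'E'
from h import *
c=load('wrist');print(ray(c,284,210,.116),lev(.967,.129,.116))
rows(lev(.967,.129,.19),lev(.967,.129,.116))
E
```

```text
[ 0.4829516  -0.02512402  0.116     ] [np.float64(0.48211485650929903), np.float64(-0.02653741373681026), 0.116, 2.2977963267948964]
grasp [ 0.4818 -0.0235  0.1908] yaw 2.1934180517120763 F [-0.9 -0.1  0.3] w 0.0872 t 2.15
[0.0031, -0.0052, 0.0017] [0.001, -0.001, -0.199]
[0.003, -0.0053, 0.1497] [0.001, -0.001, -0.199]
```

Emit:
play_rows(
  linear=[
    [0.002,-0.003,0.05],
    [0.002,-0.003,0.1],
    [0.002,-0.003,0.15],
    [0.002,-0.003,0.15],
    [0.002,-0.003,0.15],
    [0.002,-0.003,0.15],
    [0.002,-0.003,0.15],
    [0.002,-0.003,0.15],
    [0.002,-0.003,0.15],
  ],
  twist=[
    [0,0,-0.1],
    [0,0,-0.2],
    [0,0,-0.2],
    [0,0,-0.2],
    [0,0,-0.2],
    [0,0,-0.2],
    [0,0,-0.2],
    [0,0,-0.2],
    [0,0,-0.2],
  ],
  grip=[1,1,1,-1,-1,-1,-1,-1,-1],
)

```text
time: 3.28
ee_pos: [0.4822, -0.0269, 0.1674]
tcp_rot: [-0.355, 0.935, 0.0, 0.0]
wrist_force: [-0.1, -0.0, -0.5]
gripper_width: 0.0348
grasp_force: 0.0
```

```bash
python3 - <<'E'
from h import *
s=env.get_state();g=s['ee_pos'][:2]-AX;a0=np.arctan2(g[1],g[0])-np.pi-YAW;a0=(a0+np.pi)%(2*np.pi)-np.pi
print('a0',a0,np.linalg.norm(g),s['grasp_force'])
rr=lambda z:np.sqrt(.1471**2-(z-.046)**2)
rows(lev(a0,rr(.124),.124),lev(a0,rr(.134),.134),*[lev(a,rr(.134),.134) for a in np.arange(a0-.07,a0-.5,-.07)])
E
```

```text
a0 0.9697331845079864 0.12920195928233683 0.0
grasp [ 0.4822 -0.0269  0.1164] yaw 2.297334874919017 F [-0.1 -0.  -0.5] w 0.0348 t 3.275
[-0.009, 0.0, -0.0152] [-0.0, 0.001, -0.006]
[-0.0227, 0.0001, -0.0352] [-0.0, 0.001, -0.006]
[-0.0232, 0.0166, -0.0352] [-0.0, 0.001, 0.128]
[-0.0249, 0.033, -0.0352] [-0.0, 0.001, 0.261]
[-0.0277, 0.0492, -0.0352] [-0.0, 0.001, 0.395]
[-0.0316, 0.0652, -0.0352] [-0.0, 0.001, 0.529]
[-0.0367, 0.081, -0.0352] [-0.0, 0.001, 0.662]
[-0.0428, 0.0963, -0.0352] [-0.0, 0.001, 0.796]
[-0.0501, 0.1111, -0.0352] [-0.0, 0.001, 0.93]
```

Emit:
play_rows(
  linear=[
    [0,0,0],
    [0,0,0],
    [0,0,0],
    [-0.004,0,-0.008],
    [-0.009,0,-0.015],
    [-0.015,0,-0.025],
    [-0.022,0,-0.035],
    [-0.022,0,-0.035],
  ],
  twist=[
    [0,0,0],
    [0,0,0],
    [0,0,0],
    [0,0,0],
    [0,0,0],
    [0,0,0],
    [0,0,0],
    [0,0,0],
  ],
  grip=[-1,-1,-1,-1,-1,-1,-1,-1],
)

```text
time: 4.28
ee_pos: [0.4902, -0.0193, 0.1847]
tcp_rot: [-0.356, 0.935, 0.0, -0.0]
wrist_force: [0.5, 0.1, -8.5]
gripper_width: 0.0259
grasp_force: 30.0
```

```bash
python3 - <<'E'
from h import *
s=env.get_state();g=s['ee_pos'][:2]-AX;a0=np.arctan2(g[1],g[0])-np.pi-YAW;a0=(a0+np.pi)%(2*np.pi)-np.pi
print('a0',a0,np.linalg.norm(g),s['grasp_force'])
rr=lambda z:np.sqrt(.1471**2-(z-.046)**2)
rows(*[lev(a,rr(.134),.134) for a in a0-.07*np.arange(1,8)])
c=grab('side');save(c,'s1',(180,140,400,300),3.6)
E
```

```text
a0 0.9666558427676968 0.11808377330475715 29.97967030853033
grasp [ 0.4902 -0.0192  0.1337] yaw 2.298239321401149 F [ 0.5  0.1 -8.5] w 0.0259 t 4.275
[-0.001, 0.0165, -0.0005] [0.001, -0.001, 0.135]
[-0.0028, 0.0329, -0.0005] [0.001, -0.001, 0.269]
[-0.0056, 0.0491, -0.0005] [0.001, -0.001, 0.403]
[-0.0097, 0.0651, -0.0005] [0.001, -0.001, 0.536]
[-0.0148, 0.0808, -0.0005] [0.001, -0.001, 0.67]
[-0.021, 0.0961, -0.0005] [0.001, -0.001, 0.804]
[-0.0282, 0.1109, -0.0005] [0.001, -0.001, 0.937]
```

View pics/s1.png

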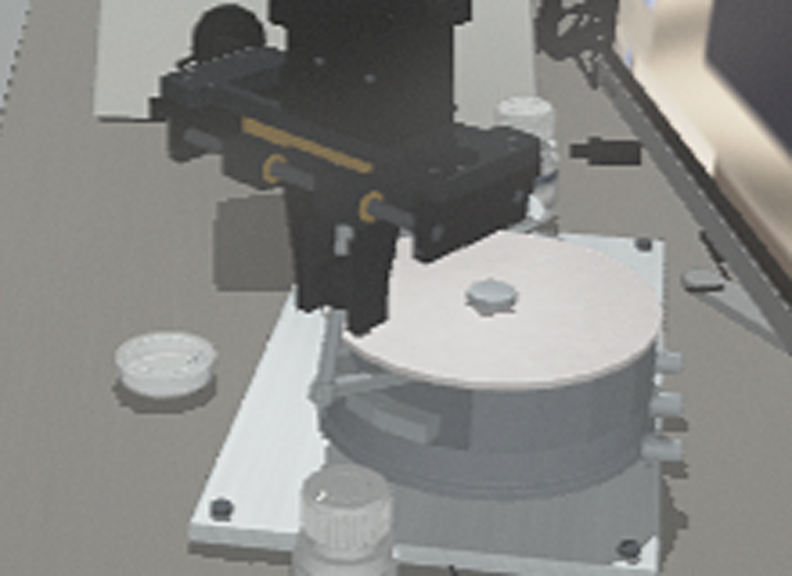

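The lever is lifted clear (wrist force about 8 N down, pads on the ball). Swinging it over.

Emit:
play_rows(
  linear=[
    [-0.001,0.0165,-0.0005],
    [-0.003,0.033,-0.0005],
    [-0.0056,0.049,-0.0005],
    [-0.0097,0.065,-0.0005],
    [-0.0148,0.081,-0.0005],
    [-0.021,0.096,-0.0005],
    [-0.028,0.111,-0.0005],
    [-0.028,0.111,-0.0005],
  ],
  twist=[
    [0,0,0.135],
    [0,0,0.27],
    [0,0,0.4],
    [0,0,0.535],
    [0,0,0.67],
    [0,0,0.8],
    [0,0,0.935],
    [0,0,0.935],
  ],
  grip=[-1,-1,-1,-1,-1,-1,-1,-1],
)

```text
time: 5.32
ee_pos: [0.4641, 0.0318, 0.1848]
tcp_rot: [-0.119, 0.993, 0.0, 0.001]
wrist_force: [3.9, 1.7, -12.1]
gripper_width: 0.026
grasp_force: 30.0
```

```bash
cat >> h.py <<'E'
def ang():
    s=env.get_state();g=s['ee_pos'][:2]-AX;a0=np.arctan2(g[1],g[0])-np.pi-YAW;a0=(a0+np.pi)%(2*np.pi)-np.pi
    print('a',a0,'r',np.linalg.norm(g),'gf',s['grasp_force']);return a0
rr=lambda z:np.sqrt(.1471**2-(z-.046)**2)
E
python3 - <<'E'
from h import *
a0=ang()
rows(*[lev(a,rr(.134),.134) for a in a0-.07*np.arange(1,8)])
E
```

```text
a 0.4747352023046023 r 0.11760042475469283 gf 29.97760646045208
grasp [0.4642 0.0319 0.1338] yaw 1.8100736647093745 F [  3.9   1.7 -12.1] w 0.026 t 5.325
[-0.0001, 0.0165, -0.0004] [0.001, 0.002, 0.142]
[-0.0019, 0.0329, -0.0004] [0.001, 0.002, 0.276]
[-0.0049, 0.0491, -0.0004] [0.001, 0.002, 0.41]
[-0.0089, 0.0651, -0.0004] [0.001, 0.002, 0.543]
[-0.0141, 0.0808, -0.0004] [0.001, 0.002, 0.677]
[-0.0204, 0.096, -0.0004] [0.001, 0.002, 0.811]
[-0.0277, 0.1108, -0.0003] [0.001, 0.002, 0.945]
```

Emit:
play_rows(
  linear=[
    [-0.002,0.0165,0.005],
    [-0.002,0.033,0.008],
    [-0.003,0.049,0.008],
    [-0.007,0.065,0.008],
    [-0.012,0.081,0.008],
    [-0.018,0.096,0.008],
    [-0.025,0.111,0.008],
    [-0.025,0.111,0.008],
  ],
  twist=[
    [0,0,0.14],
    [0,0,0.275],
    [0,0,0.41],
    [0,0,0.545],
    [0,0,0.68],
    [0,0,0.81],
    [0,0,0.945],
    [0,0,0.945],
  ],
  grip=[-1,-1,-1,-1,-1,-1,-1,-1],
)

```text
time: 6.32
ee_pos: [0.4625, 0.0887, 0.1811]
tcp_rot: [0.127, 0.992, 0.0, -0.001]
wrist_force: [-2.4, 2.6, -5.5]
gripper_width: 0.0261
grasp_force: 30.0
```

```bash
python3 - <<'E'
from h import *
a0=ang()
a=-.08;rows(lev(a,rr(.13),.13),lev(a,rr(.124),.124),lev(a,rr(.118),.118))
E
```

```text
a -0.008988737293440963 r 0.11973001226476312 gf 29.98973960056901
grasp [0.4624 0.0887 0.1301] yaw 1.3162987570343403 F [-2.4  2.6 -5.5] w 0.0261 t 6.325
[0.0015, 0.0171, 0.0001] [0.0, -0.004, 0.125]
[0.0094, 0.0176, 0.0121] [0.0, -0.004, 0.125]
[0.0165, 0.0181, 0.0241] [0.0, -0.004, 0.125]
```

Emit:
play_rows(
  linear=[
    [0.001,0.0085,0],
    [0.0015,0.017,0],
    [0.005,0.0175,0.006],
    [0.0094,0.0176,0.012],
    [0.013,0.018,0.018],
    [0.0165,0.018,0.024],
    [0.0165,0.018,0.024],
  ],
  twist=[
    [0,0,0.06],
    [0,0,0.125],
    [0,0,0.125],
    [0,0,0.125],
    [0,0,0.125],
    [0,0,0.125],
    [0,0,0.125],
  ],
  grip=[-1,-1,-1,-1,-1,-1,-1],
)

```text
time: 7.2
ee_pos: [0.4573, 0.0988, 0.1689]
tcp_rot: [0.161, 0.987, 0.0, 0.0]
wrist_force: [-1.4, 2.0, -4.8]
gripper_width: 0.0261
grasp_force: 30.0
```

```bash
python3 - <<'E'
from h import *
a0=ang()
rows(lev(a0,.132,.115),lev(a0,.132,.110))
E
```

```text
a -0.07592385403045387 r 0.12749987944838095 gf 29.991203919053078
grasp [0.4573 0.0988 0.1179] yaw 1.2479661902508243 F [-1.4  2.  -4.8] w 0.0261 t 7.2
[0.009, -0.0001, 0.0059] [0.0, 0.0, -0.013]
[0.009, -0.0001, 0.0159] [0.0, 0.0, -0.013]
```

Open into a loose cage around the ball, then lower the fingers slightly.

Emit:
play_rows(
  linear=[
    [0,0,0],
    [0,0,0],
    [0.004,0,0.005],
    [0.009,0,0.012],
    [0.009,0,0.012],
  ],
  twist=[
    [0,0,0],
    [0,0,0],
    [0,0,0],
    [0,0,0],
    [0,0,0],
  ],
  grip=[-0.22,-0.22,-0.22,-0.22,-0.22],
)

```text
time: 7.82
ee_pos: [0.4527, 0.1002, 0.1627]
tcp_rot: [0.161, 0.987, -0.0, -0.0]
wrist_force: [-0.2, -0.4, 0.2]
gripper_width: 0.034
grasp_force: 0.0
```

```bash
python3 - <<'E'
from h import *
a0=ang();t=grab('top');c=grab('side');save(c,'s2',(220,160,340,260),6)
rows(*[lev(a0-k*.025,.132,.112) for k in range(1,10)])
print(proj(c,[lev(-.08,.129,.116)[:3],lev(-.08,.135,.105)[:3]]))
E
```

```text
a -0.0752875259736383 r 0.1322875280939395 gf 0.0
grasp [0.4531 0.1003 0.112 ] yaw 1.2477436664776205 F [-0.5 -0.5  0.4] w 0.034 t 7.925
[0.0, 0.0063, -0.0] [0.0, 0.0, 0.033]
[-0.0002, 0.0129, -0.0] [0.0, 0.0, 0.081]
[-0.0005, 0.0195, -0.0] [0.0, 0.0, 0.128]
[-0.0011, 0.0261, -0.0] [0.0, 0.0, 0.176]
[-0.0017, 0.0326, -0.0] [0.0, 0.0, 0.224]
[-0.0026, 0.0392, -0.0] [0.0, 0.0, 0.272]
[-0.0036, 0.0457, -0.0] [0.0, 0.0, 0.319]
[-0.0048, 0.0522, -0.0] [0.0, 0.0, 0.367]
[-0.0061, 0.0586, -0.0] [0.0, 0.0, 0.415]
[[253.65748017 200.00498302]
 [250.86299547 204.60842853]]
```

View pics/s2.png

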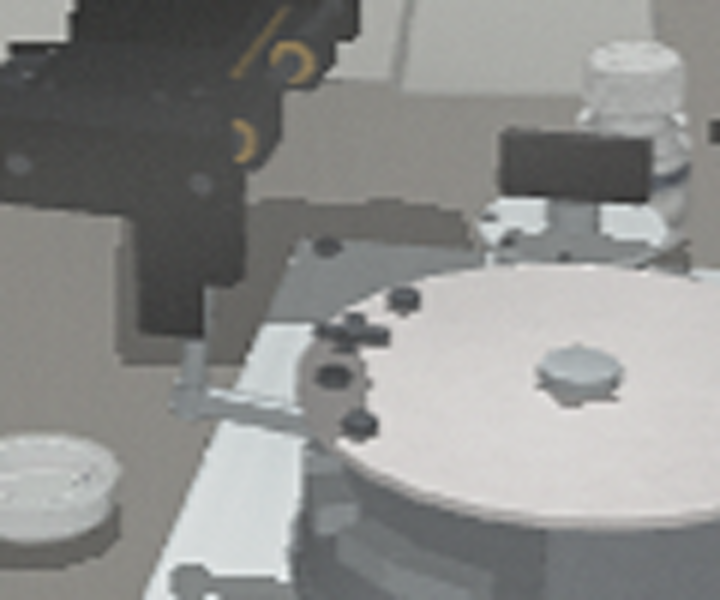

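Emit:
play_rows(
  linear=[
    [0,0.0065,0],
    [0,0.0065,0],
    [0,0.013,0],
    [0,0.013,0],
    [0,0.0195,0],
    [0,0.0195,0],
  ],
  twist=[
    [0,0,0.035],
    [0,0,0.035],
    [0,0,0.08],
    [0,0,0.08],
    [0,0,0.13],
    [0,0,0.13],
  ],
  grip=[-0.22,-0.22,-0.22,-0.22,-0.22,-0.22],
)

```text
time: 8.68
ee_pos: [0.4565, 0.1097, 0.163]
tcp_rot: [0.195, 0.981, 0.0, 0.0]
wrist_force: [1.4, -1.8, -0.3]
gripper_width: 0.0339
grasp_force: 1.0
```

```bash
python3 - <<'E'
from h import *
a0=ang();rows(*[lev(a0-k*.0125,.132,.112) for k in range(1,13)])
E
```

```text
a -0.15252631086552082 r 0.13206938013801528 gf 1.0285711416509002
grasp [0.4565 0.1097 0.112 ] yaw 1.1792994792262839 F [ 1.4 -1.8 -0.3] w 0.0339 t 8.675
[-0.0002, 0.0033, 0.0001] [0.001, 0.001, 0.026]
[-0.0002, 0.0066, 0.0001] [0.001, 0.001, 0.05]
[-0.0003, 0.0099, 0.0001] [0.001, 0.001, 0.074]
[-0.0005, 0.0132, 0.0001] [0.001, 0.001, 0.097]
[-0.0007, 0.0165, 0.0001] [0.001, 0.001, 0.121]
[-0.0009, 0.0198, 0.0001] [0.001, 0.001, 0.145]
[-0.0012, 0.0231, 0.0001] [0.001, 0.001, 0.169]
[-0.0015, 0.0264, 0.0001] [0.001, 0.001, 0.193]
[-0.0018, 0.0296, 0.0001] [0.001, 0.001, 0.217]
[-0.0022, 0.0329, 0.0001] [0.001, 0.001, 0.241]
[-0.0027, 0.0362, 0.0001] [0.001, 0.001, 0.265]
[-0.0031, 0.0394, 0.0001] [0.001, 0.001, 0.288]
```

Emit:
play_rows(
  linear=[
    [0,0.0033,0],
    [0,0.0066,0],
    [0,0.0066,0],
  ],
  twist=[
    [0,0,0.025],
    [0,0,0.05],
    [0,0,0.05],
  ],
  grip=[-0.22,-0.22,-0.22],
)

```text
time: 9.05
ee_pos: [0.4576, 0.1128, 0.163]
tcp_rot: [0.207, 0.978, 0.0, 0.0]
wrist_force: [0.1, -2.8, -0.8]
gripper_width: 0.0339
grasp_force: 1.1
```

Emit:
play_rows(
  linear=[
    [0,0.0033,0],
    [0,0.0066,0],
    [0,0.0066,0],
  ],
  twist=[
    [0,0,0.025],
    [0,0,0.05],
    [0,0,0.05],
  ],
  grip=[-0.22,-0.22,-0.22],
)

```text
time: 9.43
ee_pos: [0.4587, 0.1163, 0.163]
tcp_rot: [0.22, 0.976, 0.0, -0.0]
wrist_force: [0.9, -1.4, -0.7]
gripper_width: 0.0339
grasp_force: 0.6
```

Emit:
play_rows(
  linear=[
    [0,0.0033,0],
    [0,0.0066,0],
    [0,0.0066,0],
  ],
  twist=[
    [0,0,0.025],
    [0,0,0.05],
    [0,0,0.05],
  ],
  grip=[-0.22,-0.22,-0.22],
)

```text
time: 9.8
ee_pos: [0.4604, 0.1194, 0.1633]
tcp_rot: [0.232, 0.973, 0.001, 0.0]
wrist_force: [-0.5, -0.1, -0.1]
gripper_width: 0.0339
grasp_force: 0.0
```

```bash
python3 - <<'E'
from h import *
a0=ang();c=grab('side');save(c,'s3',(220,160,340,260),6)
rows(*[lev(a0-k*.0125,.132,.112) for k in range(1,4)])
E
```

```text
a -0.2313474644716491 r 0.13253065264158942 gf 0.0
grasp [0.4604 0.1192 0.1122] yaw 1.1015777612772633 F [-0.5  0.8  0.3] w 0.0338 t 9.85
[-0.0009, 0.0037, 0.0005] [0.002, 0.0, 0.028]
[-0.001, 0.007, 0.0005] [0.002, 0.0, 0.052]
[-0.0011, 0.0103, 0.0005] [0.002, 0.0, 0.076]
```

View pics/s3.png

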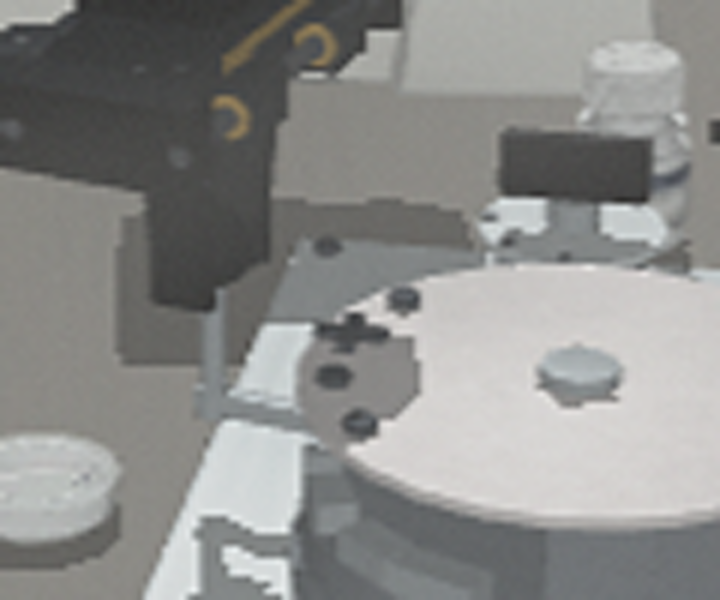

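The push force vanished and the bar's end at crop (208,402) is lower than swinging alone would put it, so it has probably dropped. I'll nudge it against the wall to confirm.

Emit:
play_rows(
  linear=[
    [0,0.0035,0],
    [0,0.007,0],
    [0,0.0105,0],
    [0,0.0105,0],
  ],
  twist=[
    [0,0,0.025],
    [0,0,0.05],
    [0,0,0.075],
    [0,0,0.075],
  ],
  grip=[-0.22,-0.22,-0.22,-0.22],
)

```text
time: 10.35
ee_pos: [0.4626, 0.1234, 0.163]
tcp_rot: [0.252, 0.968, 0.0, 0.0]
wrist_force: [0.2, 0.0, -0.3]
gripper_width: 0.0339
grasp_force: 0.0
```

```bash
python3 - <<'E'
from h import *
a0=ang();rows(*[lev(a,.132,.112) for a in (-.25,-.22,-.20,-.18)])
E
```

```text
a -0.2659772254084487 r 0.13244713722608306 gf 0.0
grasp [0.4627 0.1234 0.112 ] yaw 1.0618054528723615 F [ 0.2  0.  -0.3] w 0.0339 t 10.35
[-0.0009, -0.0042, 0.0] [0.0, 0.0, -0.036]
[-0.0012, -0.0121, 0.0] [0.0, 0.0, -0.094]
[-0.0015, -0.0174, 0.0] [0.0, 0.0, -0.132]
[-0.0019, -0.0227, 0.0] [0.0, 0.0, -0.17]
```

Emit:
play_rows(
  linear=[
    [0,0.0035,0],
    [0,0.007,0],
    [0,0.007,0],
  ],
  twist=[
    [0,0,0.025],
    [0,0,0.05],
    [0,0,0.05],
  ],
  grip=[-0.22,-0.22,-0.22],
)

```text
time: 10.72
ee_pos: [0.4642, 0.126, 0.1629]
tcp_rot: [0.265, 0.964, -0.0, -0.0]
wrist_force: [-0.1, -0.9, 0.1]
gripper_width: 0.0341
grasp_force: 0.6
```

```bash
python3 - <<'E'
from h import *
a0=ang();rows(*[lev(a,.132,.112) for a in (-.25,-.22,-.20,-.18)])
c=grab('side');save(c,'s4',(220,160,340,260),6)
E
```

```text
a -0.28905861960748336 r 0.13238291430260024 gf 0.5860891006886959
grasp [0.4642 0.126  0.1119] yaw 1.035288582291131 F [-0.1 -0.9  0.1] w 0.0341 t 10.725
[-0.001, -0.0103, -0.0002] [-0.001, -0.0, -0.087]
[-0.0015, -0.0182, -0.0002] [-0.001, -0.0, -0.144]
[-0.002, -0.0235, -0.0002] [-0.001, -0.0, -0.182]
[-0.0025, -0.0287, -0.0002] [-0.001, -0.0, -0.221]
```

View pics/s4.png

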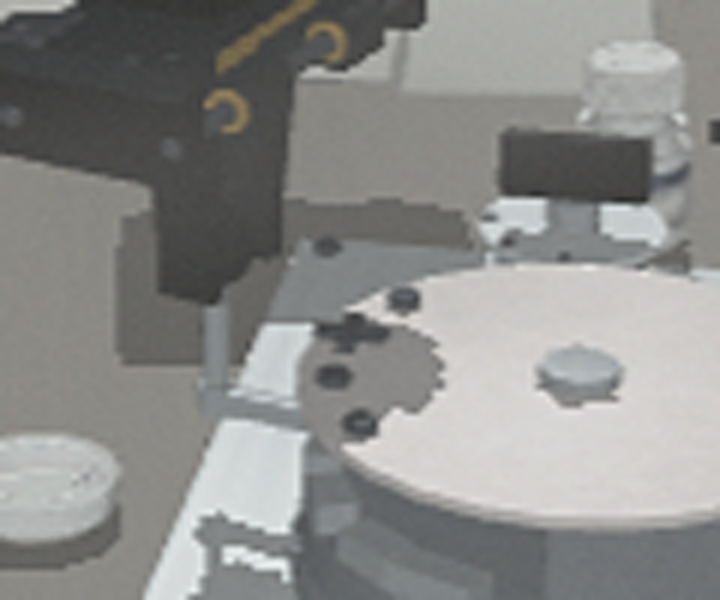

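Emit:
play_rows(
  linear=[
    [0,0.0035,0],
    [0,0.006,0],
    [0,0.006,0],
  ],
  twist=[
    [0,0,0.025],
    [0,0,0.045],
    [0,0,0.045],
  ],
  grip=[-0.22,-0.22,-0.22],
)

```text
time: 11.15
ee_pos: [0.4652, 0.1273, 0.1627]
tcp_rot: [0.276, 0.961, -0.002, -0.001]
wrist_force: [-2.1, -4.9, 1.9]
gripper_width: 0.0344
grasp_force: 3.1
```

Firm resistance now (5 N, the tool held back): it is against a notch wall. Back off, open, rise and check the ball's height.

Emit:
play_rows(
  linear=[
    [0,-0.008,0],
    [0,-0.008,0],
    [0,-0.008,0],
    [0,-0.008,-0.05],
    [0,-0.008,-0.1],
    [0.0,-0.008,-0.18],
    [0.0,-0.008,-0.18],
    [0.0,-0.008,-0.18],
  ],
  twist=[
    [0,0,0],
    [0,0,0],
    [0,0,0],
    [0,0,0],
    [0,0,0],
    [0,0,0],
    [0,0,0],
    [0,0,0],
  ],
  grip=[0.1,0.1,0.1,0.1,0.1,0.1,0.1,0.1],
)

```text
time: 12.15
ee_pos: [0.4635, 0.1257, 0.2527]
tcp_rot: [0.276, 0.961, 0.0, -0.0]
wrist_force: [0.7, 0.1, 0.5]
gripper_width: 0.0478
grasp_force: 0.0
```

```bash
python3 - <<'E'
from h import *
ang();rows()
def fit(n):
    c=grab(n);P=cloud(c);rgb=c['color'].astype(int)
    d=np.linalg.norm(P-np.array([.455,.12,.11]),axis=-1)
    m=(d<.045)&(P[...,2]>.085)&(rgb.max(-1)<70)&(np.hypot(P[...,0]-AX[0],P[...,1]-AX[1])>.105)
    q=P[m];v,u=np.nonzero(m);print(n,len(q),'zmax',np.percentile(q[:,2],[5,50,95]) if len(q) else '', 'uv',u.mean() if len(u) else 0,v.mean() if len(u) else 0)
    if len(q)<8: return c
    from scipy.optimize import least_squares
    s=least_squares(lambda x:np.linalg.norm(q-x,axis=1)-.014,q.mean(0)-[0,0,.01],loss='soft_l1',f_scale=.001).x
    g=s[:2]-AX;print('ball',s,'r',np.hypot(*g),'a',np.arctan2(-g[1],-g[0])-YAW);return c
w=fit('wrist');fit('side');fit('top')
for a,r,z in ((-.26,.135,.105),(-.26,.129,.116)):print(proj(load('side'),lev(a,r,z)[:3]),proj(w,lev(a,r,z)[:3]))
save(w,'w5')
E
```

```text
a -0.2845480516534913 r 0.13283060943942987 gf 0.0
grasp [0.4635 0.1257 0.2017] yaw 1.012329174302788 F [0.7 0.1 0.5] w 0.0478 t 12.15
wrist 763 zmax [0.10938232 0.11608639 0.11955405] uv 276.13106159895153 215.45609436435126
ball [0.46060648 0.12332109 0.10566302] r 0.13420281653834817 a -0.25814000256715847
side 2 zmax [0.09719373 0.09900724 0.10082075] uv 259.0 205.0
top 0 zmax  uv 0 0
[[255.15275999 200.0457058 ]] [[276.02724733 213.9800707 ]]
[[257.72998194 195.7041464 ]] [[276.30832981 224.87983123]]
```

View pics/w5.png

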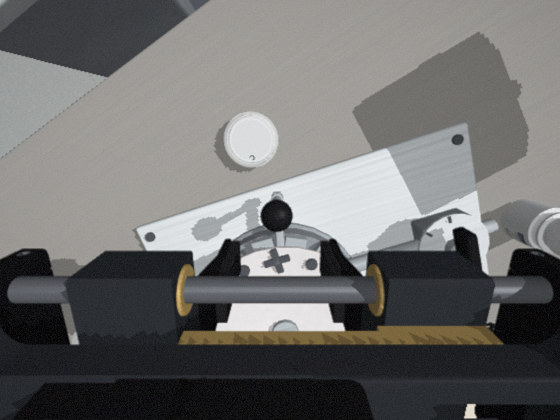

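Wrist view: the ball at (276,215) is free of the pads and fits z = 0.1057, r = 0.134, angle -0.258 rad. That is fully home and within 7 mm of the cross. On to the stopcock.

```bash
python3 - <<'E'
from h import *
rows((.606,.2565,.2,1.40),(.606,.2565,.15,1.40),(.606,.2565,.083,1.40))
E
```

```text
grasp [0.463  0.1254 0.2008] yaw 1.0122432039615132 F [-0.1  0.8  0.3] w 0.0482 t 12.3
[-0.1034, 0.3738, 0.0009] [-0.003, -0.003, -0.741]
[-0.1035, 0.3739, 0.1009] [-0.003, -0.003, -0.741]
[-0.1037, 0.3742, 0.2349] [-0.003, -0.003, -0.741]
```

Emit:
play_rows(
  linear=[
    [-0.03,0.1,0],
    [-0.06,0.2,0],
    [-0.09,0.3,0],
    [-0.1035,0.374,0],
    [-0.1035,0.374,0.05],
    [-0.1035,0.374,0.1],
    [-0.1035,0.374,0.1],
  ],
  twist=[
    [0,0,-0.2],
    [0,0,-0.4],
    [0,0,-0.6],
    [0,0,-0.74],
    [0,0,-0.74],
    [0,0,-0.74],
    [0,0,-0.74],
  ],
  grip=[0.1,0.1,0.1,0.1,0.1,0.1,0.1],
)

```text
time: 13.18
ee_pos: [0.6051, 0.256, 0.1994]
tcp_rot: [0.086, 0.996, -0.002, -0.003]
wrist_force: [-0.2, -0.1, 0.0]
gripper_width: 0.0477
grasp_force: 0.0
```

```bash
python3 - <<'E'
from h import *
c=grab('wrist');P=cloud(c);rgb=c['color'].astype(int)
m=(np.hypot(P[...,0]-.606,P[...,1]-.2565)<.038)&(rgb.max(-1)<70)&(abs(P[...,2]-.088)<.006)
q=P[m];print(len(q),q.mean(0) if len(q) else '')
if len(q)>20:
    r=cv2.minAreaRect((q[:,:2]*1e3).astype(np.float32));print(r,cv2.boxPoints(r))
rows((.606,.2565,.12,1.40),(.606,.2565,.083,1.40))
E
```

```text
1097 [0.60535804 0.2587938  0.08854386]
((607.5204467773438, 258.4966125488281), (11.846553802490234, 58.86012268066406), 77.80635070800781) [[577.50323 258.9231 ]
 [635.03546 246.49086]
 [637.53766 258.07013]
 [580.00543 270.50238]]
grasp [0.6058 0.2563 0.1504] yaw 1.3995227853430259 F [0.6 0.6 0.4] w 0.0481 t 13.225
[-0.0001, 0.0004, 0.0609] [-0.004, -0.005, -0.001]
[-0.0003, 0.0006, 0.1349] [-0.004, -0.005, -0.001]
```

Emit:
play_rows(
  linear=[
    [-0.002,0.0035,0.03],
    [-0.002,0.0035,0.06],
    [-0.002,0.0035,0.1],
    [-0.002,0.0035,0.135],
    [-0.002,0.0035,0.135],
    [-0.002,0.0035,0.135],
    [-0.002,0.0035,0.135],
    [-0.002,0.0035,0.135],
    [-0.002,0.0035,0.135],
    [-0.002,0.0035,0.135],
  ],
  twist=[
    [0,0,0.08],
    [0,0,0.08],
    [0,0,0.08],
    [0,0,0.08],
    [0,0,0.08],
    [0,0,0.08],
    [0,0,0.08],
    [0,0,0.08],
    [0,0,0.08],
    [0,0,0.08],
  ],
  grip=[0.1,0.1,0.1,0.1,-1,-1,-1,-1,-1,-1],
)

```text
time: 14.48
ee_pos: [0.6083, 0.2582, 0.1362]
tcp_rot: [0.106, 0.994, 0.0, 0.0]
wrist_force: [-1.6, 0.3, 3.2]
gripper_width: 0.0118
grasp_force: 30.0
```

```bash
python3 - <<'E'
from h import *
print(env.get_state()['grasp_force']);rows((.607,.2578,.083,2.116))
E
```

```text
30.000234340550378
grasp [0.6083 0.2582 0.0852] yaw 1.357528652191754 F [-1.6  0.3  3.2] w 0.0118 t 14.475
[0.0024, -0.0013, 0.0043] [0.0, 0.002, -1.449]
```

Emit:
play_rows(
  linear=[
    [0,0,0],
    [0,0,0],
    [0,0,0],
    [0,0,0],
    [0,0,0],
    [0,0,0],
  ],
  twist=[
    [0,0,-0.18],
    [0,0,-0.36],
    [0,0,-0.54],
    [0,0,-0.72],
    [0,0,-0.9],
    [0,0,-0.9],
  ],
  grip=[-1,-1,-1,-1,-1,-1],
)

```text
time: 15.22
ee_pos: [0.6083, 0.2577, 0.1362]
tcp_rot: [-0.128, 0.992, -0.0, 0.0]
wrist_force: [-1.6, -1.4, 3.9]
gripper_width: 0.012
grasp_force: 30.0
```

Emit:
play_rows(
  linear=[
    [0,0,0],
    [0,0,0],
    [0,0,0],
    [0,0,0],
    [0,0,0],
  ],
  twist=[
    [0,0,-0.18],
    [0,0,-0.36],
    [0,0,-0.54],
    [0,0,-0.55],
    [0,0,-0.55],
  ],
  grip=[-1,-1,-1,-1,-1],
)

```text
time: 15.85
ee_pos: [0.6085, 0.2574, 0.1362]
tcp_rot: [-0.268, 0.963, -0.0, 0.0]
wrist_force: [-0.9, -3.1, 5.5]
gripper_width: 0.0119
grasp_force: 30.0
```

```bash
python3 - <<'E'
from h import *
print(env.get_state()['grasp_force']);rows((.607,.2578,.083,2.116))
E
```

```text
30.000685318373144
grasp [0.6085 0.2574 0.0852] yaw 2.1133156229041816 F [-0.9 -3.1  5.5] w 0.0119 t 15.85
[0.0021, 0.0021, 0.0043] [-0.002, 0.001, -0.005]
```

Turned to yaw 2.113, against 2.116 wanted. Release, rise and check.

Emit:
play_rows(
  linear=[
    [0,0,0],
    [0,0,0],
    [0,0,0],
    [0,0,0],
    [0,0,-0.05],
    [0,0,-0.13],
    [0,0,-0.2],
    [0,0,-0.25],
    [0,0,-0.25],
  ],
  twist=[
    [0,0,0],
    [0,0,0],
    [0,0,0],
    [0,0,0],
    [0,0,0],
    [0,0,0],
    [0,0,0],
    [0,0,0],
    [0,0,0],
  ],
  grip=[0.1,0.1,0.1,0.1,0.1,0.1,0.1,0.1,0.1],
)

```text
time: 16.98
ee_pos: [0.6091, 0.2586, 0.2632]
tcp_rot: [-0.27, 0.963, 0.001, 0.002]
wrist_force: [-0.1, -0.1, 0.1]
gripper_width: 0.048
grasp_force: 0.0
```

```bash
python3 - <<'E'
from h import *
c=grab('wrist');P=cloud(c);rgb=c['color'].astype(int)
m=(np.hypot(P[...,0]-.607,P[...,1]-.258)<.038)&(rgb.max(-1)<70)&(abs(P[...,2]-.088)<.006)
q=P[m];r=cv2.minAreaRect((q[:,:2]*1e3).astype(np.float32));b=cv2.boxPoints(r);e=[b[1]-b[0],b[2]-b[1]];e=max(e,key=np.linalg.norm)
print(len(q),r,'cock',(np.arctan2(e[1],e[0])-YAW)%np.pi)
_,_,V=np.linalg.svd(q[:,:2]-q[:,:2].mean(0));print('pca',(np.arctan2(V[0,1],V[0,0])-YAW)%np.pi)
rows();s=grab('side');save(s,'s6',(220,160,340,260),6)
b=np.array(proj(s,lev(-.258,.135,.105)[:3]));print('ball px',b,(b-[220,160])*6)
E
```

```text
667 ((607.520751953125, 257.65093994140625), (58.80997848510742, 11.291238784790039), 31.194618225097656) cock 0.78444916
pca 0.7848398020933453
grasp [0.6084 0.2584 0.2101] yaw 2.11669446916582 F [ 0.4 -0.6 -1. ] w 0.0478 t 17.025
ball px [[255.09536463 200.09363468]] [[210.5721878 240.5618081]]
```

View pics/s6.png

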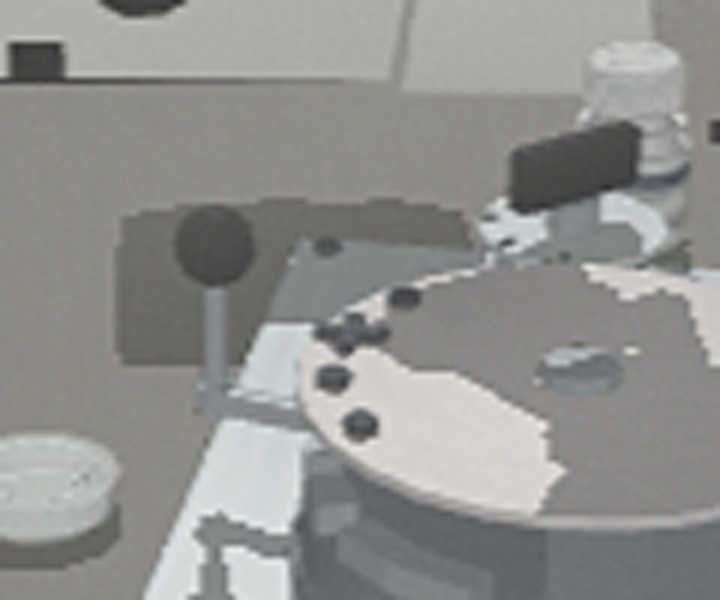

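Side view: the ball is at crop (214,246), where home predicts (211,241) and the lands would put it about 26 px higher, so the lever is home. The cock measures 0.785 rad, and the bottles and dish have not moved.

```bash
python3 -c "
from rig import env;print(env.job_done())"
```

```text
the job is handed in; nothing more can be done
None
```

I dropped the lever fully home in the notch at the cross, then set the stopcock to half open (0.785 rad measured); the gripper touches nothing and the job was handed in at about 17 s.

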